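# Log the module, then hold the purge chamber's bayonet lid at half-turn

### The arm

A 7-joint arm with a two-finger parallel gripper is mounted at the origin on the work surface. World frame = base frame: x ahead of the robot, y to its left, z up, the work surface at z = 0. Lengths are in m, angles in rad, forces in N, time in s.
With the tool pointing down it reaches from about 0.425 to 0.875 m from the base axis. Payload 4.7 kg.
Tool frame: the origin (TCP) lies between the finger pads; the fingertips stand 14 mm ahead of it and the grasp point (between the pads) lies 5 mm behind it; z points along the fingers, y is the line along which they close (so a half turn about z gives the same grasp; the last joint's range is limited). The gripper opens to 87 mm and grips with 3 to 60 N. Pads are 19 mm wide; open, the fingers measure 117 mm over their backs; the gripper's body (75 mm by 190 mm) begins 51 mm behind the grasp point.
Start: joints at [1.317, 0.321, -0.07, 1.45, 0.023, 1.371, -0.057], TCP at [0.172, -0.627, 0.237] pointing down, gripper open.
Joint ranges: [-2.86, 2.86], [-0.3, 2.09], [-1.38, 1.24], [0.06, 2.45], [-1.56, 4.7], [0.09, 2.05], [-2.69, 2.69]. Speed limits (rad/s): [2.57, 2.57, 3.14, 3.14, 3.14, 3.14, 3.14].

### API

Orientations are given as a rotation vector (axis times angle).
In Python, from bench import ctrl gives the robot as it stands.
- The arm moves only by the tool step_arm, never from a script. Its argument "commands" is a list of rows, each an object with "travel": the shift along the tool's x, y, z in m, a list of three; "turn": the turn, a rotation vector about the tool's x, y, z in degrees, a list of three. A call has 1 to 5 rows; each row is the pose to reach, as a shift and turn from the pose commanded when the call began, along the tool's axes at that moment; what a row does not reach only later rows make up. A row lasts 1/10 s, in which the tool goes at most 50 mm and 8.59 degrees, less where a joint would pass 70% of its speed; a pose out of reach is approached as far as the arm can. A call with a gripper value outside its range is refused whole. "gripper" is the opening, from 0 (shut) to 1 (fully open), set as the call begins (left out, the last holds). The fingers move at their own pace and stop on an object; "force" is the grip in N (left out, the last holds). Time passes only in rows, so rows that repeat a pose let the fingers close. It gives the time, the measured TCP pose, the force, the opening and the grip force at its end, in the units of the state.
- ctrl.get_state(): the state, without advancing time (a new reading comes with each control period).
- ctrl.get_image(name): name is "side" or "top" or "wrist"; returns the picture (480x640x3 uint8, red, green, blue); there is no depth.
- ctrl.camera_model(name): a dict with "fx", "fy", "cx", "cy" (pixels), "k1" (the pictures are not rectified: a ray, as slopes to the right and down, at radius r is drawn at 1 + k1 r^2 times it, then the intrinsics apply), "R" (3x3) and "t" (3): a world point X has camera coordinates R X + t; the wrist camera has in their place "T_tool_cam" (4x4, takes a point from camera to tool coordinates, whose origin is the TCP and whose axes are the flange's). Camera axes: x right, y down, z forward; pixel columns grow to the right and rows downward; lengths in m; the calibration is good to about 2 mm. A picture is of the moment at which its call begins: read the wrist's pose just before it. camera_model takes no time and is no camera call.
- ctrl.close_job(): hands the job in; it is judged then, once.
The state is a dict: "time": time; "joint_positions": joint angles; "qd": joint speeds; "joint_torque": joint torques, N m; "position": TCP position; "tool_rot": TCP orientation; "ft_force": force on the tool from outside, world axes, zero at the start; "torque": the same for the moment, N m; "grip_width": opening from 0.0 (shut) to 1.0 (fully open); "grip_force": force on a finger pad.
Only numpy, scipy, OpenCV 4.12 (cv2) and the standard library are available. Lean on these libraries where they do the work, as an engineer would, in place of code of your own. Each camera call takes 0.05 s, during which the arm holds its last target. There are 200 camera calls.

### The job

Log the module in the open test chamber: take the bar scanner out of its charging cradle, hold it steady above the chamber for a good second with its window aimed down at the middle of the barcode label inside, and stand it back in the cradle. Then close the chamber for purging: lower its bayonet lid fully home with the two lugs through the gaps in the collar, and turn it clockwise (seen from above) to the half-way dot, half of the turn to the lock. Finish there, still gripping the lid against its return spring so that it stays at the half-way dot: never turn it on to the lock click, do not let go of it, and leave the other things on the bench where they are.

Things in the scene. Friction and masses are not known exactly. Their poses are not given: they have to be found in the camera images.
- chamber: Test chamber: fixed round aluminium pot, flat rim 136 mm across at 75 mm height, foot 152 mm; brass and steel fittings on its side reach 92 mm from the axis, below 52 mm height. Origin: centre of its foot, on the bench; z up. Inward collar at the mouth: hole 90 mm, lip 7 mm thick, with two gaps 16 mm wide in the directions +x and -x of this frame; bore below the lip 106 mm.
- chamber_mouth (a point): Centre of the mouth, level with the rim; axes as the chamber. The lid enters with its lugs in the gaps (either way round: 0 degrees) and turns only clockwise seen from above (negative about z). Half-way, 40 degrees (0.70 rad), is a dark dot on the rim. From about 63 degrees a sprung ball resists; the lock clicks at nearly 80 degrees, a double line. Play of lid and lugs: 2 to 3 mm on every side.
- purge_ring (a joint): Spring-returned brass valve ring under the collar, pushed round by the lid's lugs: 0 rad at rest; it follows the turned lid about 0.05 rad behind. From about 3 degrees of lid turn on, its spring pushes the lid back towards entry with 0.13 N m, growing to 0.28 N m at half-way, so a lid let go there turns back.
- label (a point): Centre of the white barcode label, 40 x 26 mm, face up, on the steel module inside the chamber, on the chamber's axis, 34 mm above the bench (41 mm below the rim).
- lid_mid (a point): The chamber's lid, loose, lying right way up on the bench: aluminium, 60 mm high in all, flange 116 mm across and 6 mm thick (top 26 mm above the underside); on it an upright black grip bar along x, 76 mm long, 16 mm wide (y), 26 to 60 mm above the underside. The point is on its axis, 30 mm above the underside. Fully home, the flange lies on the rim and this point is 85 mm above the bench.
- lid: The same lid, 0.3 to 0.45 kg; origin at the centre of its underside, same axes. Plug below the flange 84 mm across, 20 mm deep, chamfered foot; two lugs on it, 10 mm wide, in the directions +x and -x (below the ends of the grip bar; small dark pointers on the flange show them), out to 50.5 mm from the axis, 2 to 11 mm above the underside.
- scanner_mid (a point): Bar scanner: upright black bar 40 (x) x 30 (y) x 130 (z) mm, 0.1 to 0.17 kg, standing in the charging cradle. The point is its centre, 65 mm above its lower end. Its upper 80 mm stand clear of the cradle, up to 136 mm above the bench; grip it there across its 30 mm. The grey thumb button on its -x face needs no pressing: it reads by itself.
- scanner: The same scanner; origin at the centre of its lower end, the scan window, which looks along -z of this frame. It reads a label straight ahead of the window, 60 to 140 mm away and within 15 mm of the window's axis, while it is held still and leans no more than 20 degrees from upright.
- cradle: Grey plastic charging cradle, fixed, foot 96 (x) x 80 (y) mm; origin at the centre of its underside, on the bench. Upright pocket in its middle, 48 (x) x 38 (y) mm inside, floor 6 mm above the bench, walls to 46 mm, flared mouth to 55 mm (64 x 54 mm over all). The scanner stands in it with its x along the cradle's x (either way round), its centre 71 mm above the bench.
- small_cover: Bystander: smaller round aluminium push-in cover without lugs, 72 mm across, with a small round knob, 36 mm high; origin at its underside. Belongs to another pot; leave it.
- solder_spool: Bystander: spool of solder wire, 60 mm across, 40 mm high.
- screwdriver: Bystander: screwdriver, 160 mm long, lying.
- tape_roll: Bystander: roll of tape lying flat, 76 mm across, 18 mm high.
- spare_board: Bystander: green circuit board, 100 x 75 mm, up to 19 mm high.
Mind the look-alikes: they are no part of the job. What is shaped like the lid but orange or purple is not meant.

How it is judged:
By the outcome, as a careful person would: the job done as asked, in the order asked, and still so for the second after the job is handed in, while the arm keeps its last pose, push and grip.
It also fails if it takes over 58 s, if anything falls off the work surface, if the arm or the gripper's body presses on something with over 40 N, if the wrist force passes 120 N, or if a joint passes its speed limit or range.

## Working session

There is one attempt and no reset: what is moved stays moved. The work goes in short steps, Python scripts to look and compute and a tool call to move; the robot and the scene stay as the last step left them, time stands still between calls to the robot, and variables do not carry over. Pictures are saved under pics/ and viewed, at most 10 in all, crops included, and the job is handed in when it is done.

Besides the shell and the picture viewer there is one more tool, called after ">>>" as name(argument=value, ...), one argument or row to a line, values as JSON. step_arm: Moves the arm, as the interface text tells. Its arguments: {"type":"object","properties":{"commands":{"type":"array"},"gripper":{"type":"number"},"force":{"type":"number"}},"required":["commands"]}

```bash
ls; mkdir -p pics
python3 - <<'E'
from bench import ctrl
import cv2,numpy as np
s=ctrl.get_state();print({k:np.round(v,3).tolist() for k,v in s.items()})
for n in("side","top"):
    im=ctrl.get_image(n);cv2.imwrite(f"pics/{n}0.png",im[:,:,::-1])
    m=ctrl.camera_model(n);print(n,{k:np.round(v,4).tolist() for k,v in m.items()})
m=ctrl.camera_model("wrist");print({k:np.round(v,4).tolist() for k,v in m.items()})
E
```

```text
pics
{'time': 0.0, 'joint_positions': [1.317, 0.322, -0.07, 1.452, 0.023, 1.371, -0.057], 'qd': [-0.001, -0.0, -0.0, -0.001, 0.0, 0.0, -0.0], 'joint_torque': [-0.0, -49.128, -0.405, -31.253, -0.064, 0.044, 0.0], 'position': [0.172, -0.626, 0.235], 'tool_rot': [-3.112, -0.419, 0.001], 'ft_force': [-0.023, -0.241, -0.826], 'torque': [-0.012, -0.008, 0.008], 'grip_force': 0.0, 'grip_width': 0.999}
side {'fx': 523.4579, 'fy': 523.4579, 'cx': 316.9836, 'cy': 246.5418, 'k1': -0.0363, 'R': [[-0.991, -0.1328, -0.0151], [-0.0837, 0.7046, -0.7047], [0.1043, -0.6971, -0.7094]], 't': [0.5766, 0.0635, 1.2685]}
top {'fx': 476.6028, 'fy': 476.6028, 'cx': 318.8618, 'cy': 245.4586, 'k1': -0.0957, 'R': [[0.0111, -0.9999, 0.0007], [-0.9787, -0.011, -0.2048], [0.2048, 0.0016, -0.9788]], 't': [0.0005, 0.5458, 0.9712]}
{'fx': 362.5539, 'fy': 362.5539, 'cx': 318.2376, 'cy': 234.6809, 'k1': -0.0558, 'T_tool_cam': [[0.0001, -0.9533, -0.3022, 0.0819], [1.0, 0.0001, 0.0, -0.0011], [-0.0, -0.3022, 0.9533, -0.1487], [0.0, 0.0, 0.0, 1.0]]}
```

View pics/top0.png

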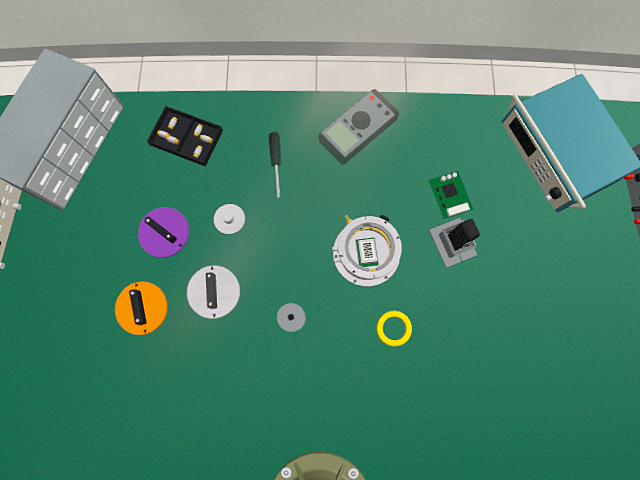

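View pics/side0.png

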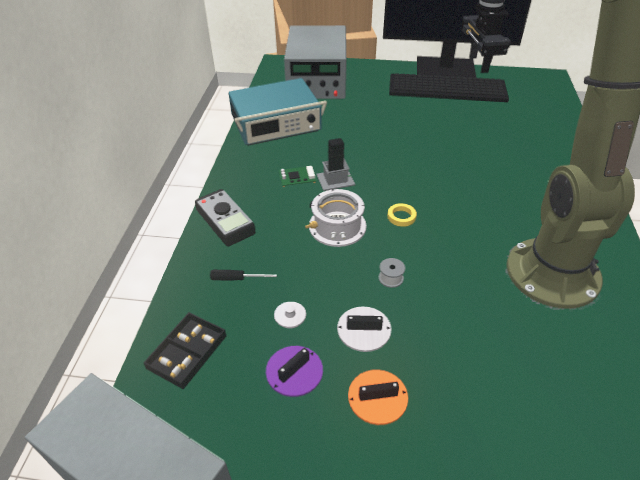

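```bash
cat > h.py <<'E'
from bench import ctrl
import cv2,numpy as np
from scipy.spatial.transform import Rotation as Ro
def cam(name,st=None):
    m=ctrl.camera_model(name)
    K=np.array([[m["fx"],0,m["cx"]],[0,m["fy"],m["cy"]],[0,0,1.]]);D=np.array([m["k1"],0,0,0.])
    if name=="wrist":
        T=np.eye(4);T[:3,:3]=Ro.from_rotvec(st["tool_rot"]).as_matrix();T[:3,3]=st["position"]
        T=T@np.array(m["T_tool_cam"]);R=T[:3,:3].T;t=-R@T[:3,3]
    else: R,t=np.array(m["R"]),np.array(m["t"])
    return K,D,R,t
def snap(name,fn=None):
    st=ctrl.get_state();im=ctrl.get_image(name)[:,:,::-1].copy()
    if fn: cv2.imwrite("pics/"+fn,im)
    return im,cam(name,st),st
def rays(c,uv):
    K,D,R,t=c
    p=cv2.undistortPoints(np.float64(uv).reshape(-1,1,2),K,D)[:,0]
    return -R.T@t,np.c_[p,np.ones(len(p))]@R
def plane(c,uv,z):
    o,d=rays(c,uv);return o+d*((z-o[2])/d[:,2])[:,None]
def tri(obs):
    A=np.zeros((3,3));b=np.zeros(3);L=[]
    for c,uv in obs:
        o,d=rays(c,uv);d=d[0]/np.linalg.norm(d[0]);P=np.eye(3)-np.outer(d,d);A+=P;b+=P@o;L.append((o,P))
    X=np.linalg.solve(A,b);return X,[float(np.linalg.norm(P@(X-o))) for o,P in L]
def proj(c,X): return cv2.projectPoints(np.float64(X).reshape(-1,1,3),cv2.Rodrigues(c[2])[0],c[3],c[0],c[1])[0][:,0]
def blob(mask,roi=None):
    m=mask.astype(np.uint8)*255
    if roi: z=np.zeros_like(m);a,b,e,f=roi;z[b:f,a:e]=m[b:f,a:e];m=z
    cs,_=cv2.findContours(m,cv2.RETR_EXTERNAL,cv2.CHAIN_APPROX_NONE)
    return sorted(cs,key=cv2.contourArea,reverse=True)
def dark(im,v=70): return im.max(2)<v
def light(im,v=110):
    h=cv2.cvtColor(im,cv2.COLOR_BGR2HSV);return (h[...,1]<60)&(h[...,2]>v)
def yaw(st): x=Ro.from_rotvec(st["tool_rot"]).as_matrix()[:,0];return np.degrees(np.arctan2(x[1],x[0]))
def go(target,yw,st=None):
    """travel/turn from the present pose to tool-down at target with tool x at yaw yw (deg)"""
    st=st or ctrl.get_state();R=Ro.from_rotvec(st["tool_rot"])
    y=np.radians(yw);Rt=Ro.from_matrix([[np.cos(y),np.sin(y),0],[np.sin(y),-np.cos(y),0],[0,0,-1]])
    print("at",np.round(st["position"],4),"yaw %.2f"%yaw(st),"travel",np.round(R.inv().apply(np.array(target)-st["position"]),4),"turn",np.round(np.degrees((R.inv()*Rt).as_rotvec()),2))
E
python3 - <<'E'
from h import *
t=cv2.imread("pics/top0.png");s=cv2.imread("pics/side0.png");ct,cs=cam("top"),cam("side")
def cen(c): (a,b),r,th=cv2.fitEllipse(c);return (a,b),r
for n,rt,rs,z in(("lid",(180,260,245,322),(330,300,395,352),.024),("cover",(208,200,250,240),(270,298,310,330),.01),("chamber",(330,212,405,290),(305,188,370,245),.075)):
    a=cen(cv2.convexHull(blob(light(t,120),rt)[0]));b=cen(cv2.convexHull(blob(light(s,110),rs)[0]))
    print(n,a,b,tri([(ct,a[0]),(cs,b[0])]),plane(ct,[a[0]],z).round(4))
for n,rt,rs in(("bar",(195,265,230,315),(340,308,390,335)),("scanner",(445,212,485,255),(325,135,350,178))):
    a=blob(dark(t,60),rt)[0];b=blob(dark(s,60),rs)[0]
    ra,rb=cv2.minAreaRect(a),cv2.minAreaRect(b);print(n,ra,rb,tri([(ct,ra[0]),(cs,rb[0])]))
    bp=cv2.boxPoints(ra);print(plane(ct,bp,.06 if n=="bar" else .136).round(3).tolist())
E
```

```text
lid ((212.89691162109375, 291.5147705078125), (52.419822692871094, 54.41257858276367)) ((363.8638916015625, 328.60791015625), (45.34882354736328, 54.849609375)) (array([0.44694277, 0.23820954, 0.02279582]), [9.879578878546485e-05, 9.879578878550994e-05]) [[0.4467 0.2379 0.024 ]]
cover ((228.88662719726562, 218.6172332763672), (30.09552001953125, 31.9179630279541)) ((289.6702575683594, 314.2230529785156), (27.040767669677734, 32.50579071044922)) (array([0.61493442, 0.21269953, 0.01407388]), [3.620949165426083e-05, 3.620949165435663e-05]) [[0.616  0.2135 0.01  ]]
chamber ((367.16644287109375, 250.86964416503906), (68.08393859863281, 71.10612487792969)) ((337.1651611328125, 217.4677276611328), (60.64335632324219, 60.9179573059082)) (array([ 0.54048521, -0.0999901 ,  0.03359367]), [0.0009149926074869491, 0.0009149926074870186]) [[ 0.5313 -0.0957  0.075 ]]
bar ((212.0, 304.5), (8.0, 5.0), 0.0) ((364.48193359375, 322.07757568359375), (33.32748031616211, 12.868717193603516), 1.7899105548858643) (array([0.43203265, 0.23420621, 0.03852051]), [0.014937316415258105, 0.014937316415258101])
[[0.41, 0.239, 0.06], [0.421, 0.239, 0.06], [0.421, 0.222, 0.06], [0.41, 0.222, 0.06]]
scanner ((462.800048828125, 234.10003662109375), (21.466251373291016, 29.068883895874023), 63.43495178222656) ((335.5, 154.5), (31.0, 15.0), 90.0) (array([ 0.56692315, -0.29686183,  0.09251261]), [0.0008118452998541646, 0.0008118452998543326])
[[0.562, -0.247, 0.136], [0.59, -0.302, 0.136], [0.55, -0.319, 0.136], [0.522, -0.265, 0.136]]
```

>>> step_arm(
  commands=[
    {"travel": [0.03,-0.014,-0.01],"turn": [0,0,0]},
    {"travel": [0.06,-0.028,-0.02],"turn": [0,0,0]},
    {"travel": [0.1,-0.046,-0.03],"turn": [0,0,0]},
    {"travel": [0.14,-0.065,-0.04],"turn": [0,0,0]},
    {"travel": [0.18,-0.083,-0.05],"turn": [0,0,0]},
  ],
)

```text
time: 0.6
position: [0.3245, -0.4977, 0.2865]
tool_rot: [-3.113, -0.419, 0.001]
ft_force: [0.7, 0.7, 0.6]
grip_width: 1.004
grip_force: 0.0
```

>>> step_arm(
  commands=[
    {"travel": [0.04,-0.018,0],"turn": [0,0,0]},
    {"travel": [0.08,-0.037,0],"turn": [0,0,0]},
    {"travel": [0.12,-0.055,0],"turn": [0,0,0]},
    {"travel": [0.16,-0.074,0],"turn": [0,0,0]},
    {"travel": [0.2,-0.092,0],"turn": [0,0,0]},
  ],
)

```text
time: 1.1
position: [0.493, -0.356, 0.2862]
tool_rot: [-3.113, -0.419, 0.001]
ft_force: [1.0, -0.7, 0.4]
grip_width: 0.998
grip_force: 0.0
```

>>> step_arm(
  commands=[
    {"travel": [0.03,-0.014,0],"turn": [0,0,0]},
    {"travel": [0.06,-0.028,0],"turn": [0,0,0]},
    {"travel": [0.087,-0.04,0],"turn": [0,0,0]},
    {"travel": [0.087,-0.04,0],"turn": [0,0,0]},
    {"travel": [0.087,-0.04,0],"turn": [0,0,0]},
  ],
)

```text
time: 1.6
position: [0.5656, -0.2952, 0.2858]
tool_rot: [-3.113, -0.422, 0.002]
ft_force: [-0.4, -0.8, 0.5]
grip_width: 0.997
grip_force: 0.0
```

Run:
```python
from h import *
im,c,st=snap("wrist","w1.png");print(st["time"],np.round(st["position"],4),yaw(st),np.round(st["qd"],3),np.round(st["joint_positions"],2),st["tool_rot"])
np.save("w1.npy",np.r_[st["position"],st["tool_rot"]])
```

```text
1.6 [ 0.5656 -0.2952  0.2858] 15.44581784661768 [ 0.029 -0.012  0.03   0.005  0.009  0.002  0.002] [ 0.73  0.3  -0.37  1.4   0.11  1.47 -0.94] [-3.11253029e+00 -4.22097248e-01  1.97063784e-03]
```

View pics/w1.png

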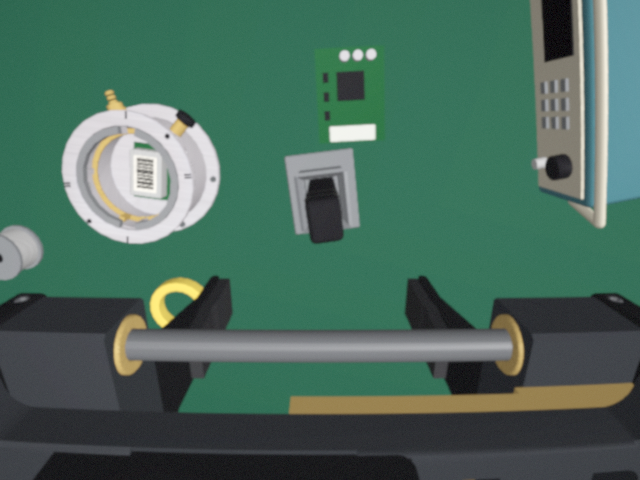

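>>> step_arm(
  commands=[
    {"travel": [-0.012,-0.04,0.01],"turn": [0,0,0]},
    {"travel": [-0.024,-0.08,0.02],"turn": [0,0,0]},
    {"travel": [-0.036,-0.12,0.03],"turn": [0,0,0]},
    {"travel": [-0.048,-0.16,0.04],"turn": [0,0,0]},
    {"travel": [-0.06,-0.2,0.05],"turn": [0,0,0]},
  ],
)

```text
time: 2.15
position: [0.4528, -0.1193, 0.2361]
tool_rot: [3.113, 0.414, -0.0]
ft_force: [0.3, 0.9, 1.0]
grip_width: 1.001
grip_force: 0.0
```

>>> step_arm(
  commands=[
    {"travel": [0,0,0],"turn": [0,0,0]},
    {"travel": [0,0,0],"turn": [0,0,0]},
    {"travel": [0,0,0],"turn": [0,0,0]},
  ],
)

```text
time: 2.45
position: [0.4549, -0.1209, 0.2371]
tool_rot: [3.113, 0.415, 0.002]
ft_force: [-0.1, 0.7, -0.3]
grip_width: 0.997
grip_force: 0.0
```

Run:
```python
from h import *
im,c,st=snap("wrist","w2.png");print(st["time"],np.round(st["position"],4),yaw(st),np.round(st["qd"],3),np.round(st["joint_positions"],2))
np.save("w2.npy",np.r_[st["position"],st["tool_rot"]])
uv=proj(c,[[.533,-.097,.075]])[0];print(uv)
x,y=np.int32(np.clip(uv,[100,90],[540,390]));cr=im[max(0,y-150):y+150,max(0,x-150):x+150]
cv2.imwrite("pics/w2c.png",cv2.resize(cr,None,fx=2,fy=2,interpolation=cv2.INTER_CUBIC));print(x-150,y-150)
```

```text
2.45 [ 0.4549 -0.1209  0.2371] 15.179532100987586 [-0.001  0.015  0.001 -0.011 -0.007  0.002 -0.002] [ 0.69 -0.05 -0.47  1.86 -0.02  1.32 -1.08]
[316.05554805 120.95846308]
166 -30
```

View pics/w2c.png

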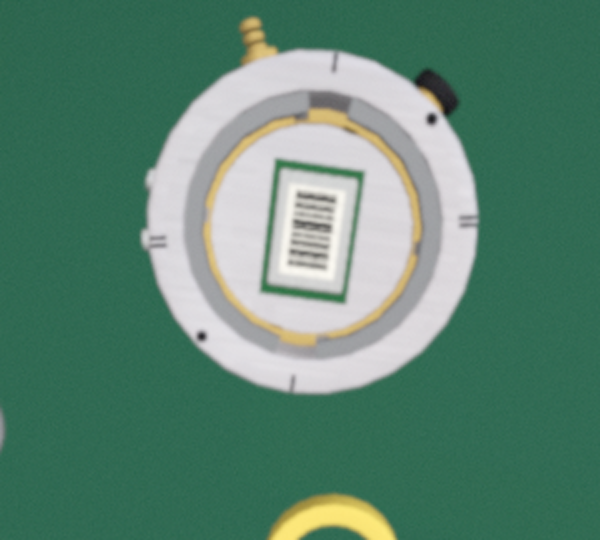

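Run:
```python
from h import *
ims=[];cs=[]
for i in(1,2):
    a=np.load(f"w{i}.npy");ims.append(cv2.imread(f"pics/w{i}.png"));cs.append(cam("wrist",dict(position=a[:3],tool_rot=a[3:])))
# chamber by marks & rim
m=plane(cs[1],[[334,31],[312.5,191.5],[166+432/2,119/2],[166+201/2,168]],.075)
print("marks",m.round(4).tolist(),m[:2].mean(0),m[2:].mean(0),[np.degrees(np.arctan2(*(m[a]-m[b])[1::-1])) for a,b in((0,1),(2,3))])
g=light(ims[1],150);c=blob(g,(230,15,420,205))[0];e=cv2.fitEllipse(cv2.convexHull(c));print("rim2",e,plane(cs[1],[e[0]],.075))
print(tri([(cs[1],[166+432/2,119/2]),(cs[0],[167.5,133])]),tri([(cs[1],[166+201/2,168]),(cs[0],[88.5,224])]))
P=[[.565,-.295,0],[.56,-.295,.136]]
for k in(0,1):
    im=ims[k];print(proj(cs[k],P).round(0).tolist())
    u,v=np.int32(proj(cs[k],P[1:])[0]);
    c=blob(dark(im,55),(u-45,v-60,u+45,v+60))
    r=cv2.minAreaRect(c[0]);print("scan",cv2.contourArea(c[0]),r)
h=[]
for k,(x0,y0,x1,y1) in((0,(270,140,370,250)),(1,tuple(np.int32(np.r_[proj(cs[1],P).mean(0)-[85,75],proj(cs[1],P).mean(0)+[85,75]])))):
    cr=ims[k][max(0,y0):y1,max(0,x0):x1];print(k,max(0,x0),max(0,y0),cr.shape);h.append(cv2.resize(cr,(395,int(395*cr.shape[0]/cr.shape[1])),interpolation=cv2.INTER_CUBIC))
H=max(i.shape[0] for i in h);cv2.imwrite("pics/cr.png",np.hstack([cv2.copyMakeBorder(i,0,H-i.shape[0],0,0,0) for i in h]))
```

```text
marks [[0.602, -0.0928, 0.075], [0.4754, -0.1093, 0.075], [0.5922, -0.135, 0.075], [0.4848, -0.0663, 0.075]] [ 0.53869114 -0.10107256  0.075     ] [ 0.53850582 -0.10064578  0.075     ] [np.float64(7.434714042954412), np.float64(-32.63370044620642)]
rim2 ((321.3846435546875, 110.2867202758789), (167.00186157226562, 171.57748413085938), 1.1331212520599365) [[ 0.54225508 -0.09900922  0.075     ]]
(array([ 0.59356792, -0.13457964,  0.07334017]), [0.001225552204454282, 0.0012255522044541329]) (array([ 0.48417363, -0.0674956 ,  0.07928932]), [0.0015202960204631414, 0.0015202960204631442])
[[319.0, 191.0], [318.0, 226.0]]
scan 1774.0 ((322.760009765625, 209.81997680664062), (62.9325065612793, 32.1026496887207), 81.8698959350586)
[[506.0, 143.0], [596.0, 163.0]]
scan 3271.0 ((585.503173828125, 154.8302459716797), (70.11959075927734, 58.46128845214844), 1.0809242725372314)
0 270 140 (110, 100, 3)
1 466 78 (150, 170, 3)
```

View pics/cr.png

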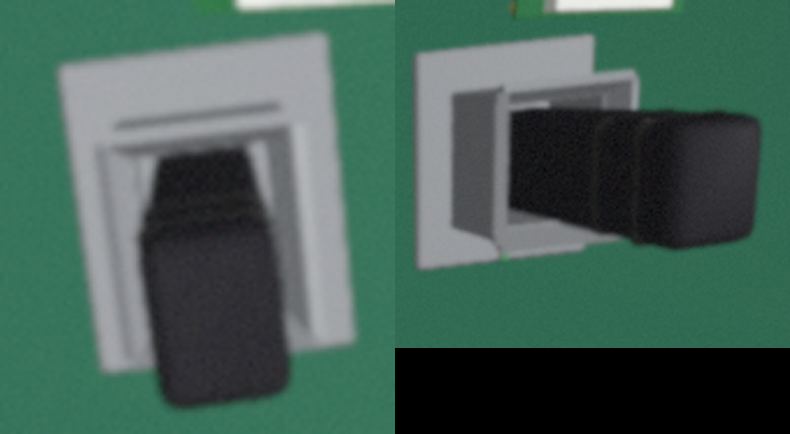

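Run:
```python
from h import *
cs=[]
for i in(1,2):
    a=np.load(f"w{i}.npy");cs.append(cam("wrist",dict(position=a[:3],tool_rot=a[3:])))
L=lambda p:np.array(p)/3.95+[270,140]
R=lambda p:(np.array(p)-[395,0])/2.3235+[466,78]
print("top",tri([(cs[0],L([216,314])),(cs[1],R([704,180]))]))
f=plane(cs[0],L([[60,66],[327,34],[355,342],[103,372]]),.004);print(f.round(4).tolist(),f.mean(0),"yaw",np.degrees(np.arctan2(*(f[0]+f[1]-f[2]-f[3])[1::-1])),np.degrees(np.arctan2(*(f[0]+f[3]-f[1]-f[2])[1::-1]))-90)
print([np.linalg.norm(f[i]-f[i-1]) for i in range(4)])
for l,r in(([60,66],[415,55]),([327,34],[593,36]),([103,372],[418,268])):print(tri([(cs[0],L(l)),(cs[1],R(r))]))
t=plane(cs[0],L([[143,228],[272,222],[288,395],[165,407]]),.136);print(t.round(4).tolist(),t.mean(0))
t=plane(cs[1],R([[645,114],[757,118],[752,238],[680,248]]),.136);print(t.round(4).tolist(),t.mean(0))
go([f.mean(0)[0],f.mean(0)[1],.2],20)
```

```text
top (array([ 0.56594722, -0.29968932,  0.12944978]), [0.00023466138488845368, 0.0002346613848883203])
[[0.5943, -0.2459, 0.004], [0.6242, -0.3194, 0.004], [0.5362, -0.3555, 0.004], [0.5056, -0.2819, 0.004]] [ 0.56508833 -0.30066314  0.004     ] yaw 22.201243671653263 22.3759076169776
[np.float64(0.09566108974878916), np.float64(0.07933951425929227), np.float64(0.09513201434032983), np.float64(0.07975168604678508)]
(array([ 0.59413775, -0.24588372,  0.00321549]), [4.849722058181951e-05, 4.849722058193135e-05])
(array([ 0.62417673, -0.31943294,  0.00365531]), [4.2963488109800525e-05, 4.296348810974213e-05])
(array([ 0.50660749, -0.28163661,  0.00590527]), [0.00039540991938449014, 0.0003954099193842128])
[[0.5815, -0.2792, 0.136], [0.59, -0.3052, 0.136], [0.5539, -0.3195, 0.136], [0.544, -0.2942, 0.136]] [ 0.56734747 -0.29949224  0.136     ]
[[0.5775, -0.2675, 0.136], [0.5867, -0.3023, 0.136], [0.5538, -0.3183, 0.136], [0.5444, -0.2966, 0.136]] [ 0.56558632 -0.29616781  0.136     ]
at [ 0.4551 -0.1209  0.2371] yaw 15.18 travel [0.0591 0.2023 0.0373] turn [ 0.05 -0.05 -4.82]
```

>>> step_arm(
  commands=[
    {"travel": [0.0,0.04,0.007],"turn": [0,0,-1.4]},
    {"travel": [0.015,0.08,0.015],"turn": [0,0,-2.8]},
    {"travel": [0.03,0.12,0.022],"turn": [0,0,-4.2]},
    {"travel": [0.045,0.16,0.03],"turn": [0,0,-5.6]},
    {"travel": [0.0595,0.202,0.037],"turn": [0,0,-7.1]},
  ],
)

```text
time: 3.0
position: [0.5664, -0.3011, 0.1986]
tool_rot: [-3.082, -0.61, 0.0]
ft_force: [0.3, -0.2, 1.3]
grip_width: 0.995
grip_force: 0.0
```

>>> step_arm(
  commands=[
    {"travel": [0,0,0],"turn": [0,0,0]},
    {"travel": [0,0,0],"turn": [0,0,0]},
    {"travel": [0,0,0],"turn": [0,0,0]},
  ],
)

```text
time: 3.3
position: [0.5655, -0.2976, 0.1995]
tool_rot: [-3.081, -0.611, -0.0]
ft_force: [0.5, 0.5, -0.5]
grip_width: 0.997
grip_force: 0.0
```

Run:
```python
from h import *
im,c,st=snap("wrist","w3.png");go([.5655,-.3002,.092],22.3,st)
u=proj(c,[.5655,-.3002,.136])[0];print(u,[ (cv2.contourArea(k),cv2.boundingRect(k)) for k in blob(dark(im,45),(int(u[0])-60,int(u[1])-60,int(u[0])+60,int(u[1])+50))[:2]])
cv2.imwrite("pics/w3c.png",cv2.resize(im[140:400,170:470],None,fx=2,fy=2))
```

```text
at [ 0.5655 -0.2976  0.1995] yaw 22.44 travel [-0.001   0.0025  0.1075] turn [-0.04 -0.01  0.14]
[324.13182818 258.76135844] [(1288.5, (301, 198, 43, 86)), (12.0, (332, 279, 11, 4))]
```

View pics/w3c.png

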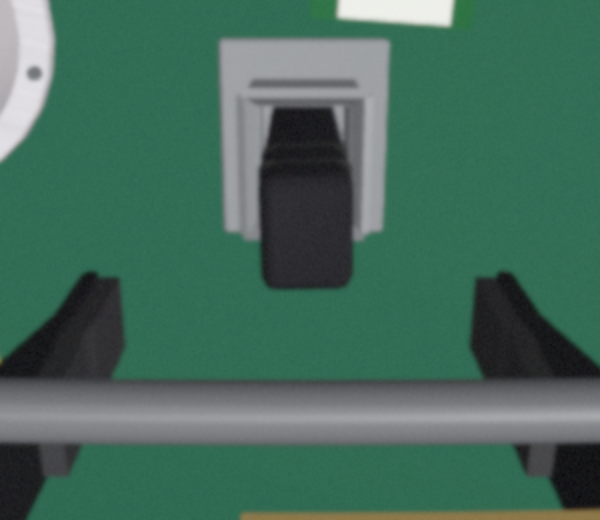

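>>> step_arm(
  commands=[
    {"travel": [0,0.002,0.025],"turn": [0,0,0]},
    {"travel": [0,0.002,0.05],"turn": [0,0,0]},
    {"travel": [0,0.002,0.075],"turn": [0,0,0]},
    {"travel": [0,0.002,0.1],"turn": [0,0,0]},
    {"travel": [0,0.002,0.107],"turn": [0,0,0]},
  ],
)

```text
time: 3.85
position: [0.5646, -0.2983, 0.0908]
tool_rot: [-3.079, -0.613, 0.004]
ft_force: [0.1, 1.3, 0.7]
grip_width: 1.0
grip_force: 0.0
```

>>> step_arm(
  commands=[
    {"travel": [0,0,0],"turn": [0,0,0]},
    {"travel": [0,0,0],"turn": [0,0,0]},
  ],
)

```text
time: 4.05
position: [0.5672, -0.2999, 0.0945]
tool_rot: [3.08, 0.612, 0.003]
ft_force: [1.0, -0.2, 0.4]
grip_width: 1.002
grip_force: 0.0
```

>>> step_arm(
  commands=[
    {"travel": [0,0,0],"turn": [0,0,0]},
    {"travel": [0,0,0],"turn": [0,0,0]},
    {"travel": [0,0,0],"turn": [0,0,0]},
    {"travel": [0,0,0],"turn": [0,0,0]},
    {"travel": [0,0,0],"turn": [0,0,0]},
  ],
  gripper=0.1,
  force=25,
)

```text
time: 4.55
position: [0.5663, -0.2999, 0.0927]
tool_rot: [3.081, 0.611, 0.0]
ft_force: [-0.1, -0.7, 0.9]
grip_width: 0.628
grip_force: 0.0
```

>>> step_arm(
  commands=[
    {"travel": [0,0,0],"turn": [0,0,0]},
    {"travel": [0,0,0],"turn": [0,0,0]},
    {"travel": [0,0,0],"turn": [0,0,0]},
  ],
)

```text
time: 4.85
position: [0.5662, -0.2999, 0.0925]
tool_rot: [3.081, 0.611, -0.0]
ft_force: [-0.2, -1.7, 0.8]
grip_width: 0.356
grip_force: 0.3
```

Run:
```python
from h import *
go([.5386,-.1009,.221],22.3)
```

```text
at [ 0.5662 -0.2999  0.0925] yaw 22.45 travel [ 0.0504 -0.1945 -0.1285] turn [0.   0.01 0.15]
```

>>> step_arm(
  commands=[
    {"travel": [0,0,0],"turn": [0,0,0]},
    {"travel": [0,0,0],"turn": [0,0,0]},
    {"travel": [0,0,0],"turn": [0,0,0]},
    {"travel": [0,0,0],"turn": [0,0,0]},
  ],
)

```text
time: 5.25
position: [0.5662, -0.2999, 0.0925]
tool_rot: [3.081, 0.611, -0.0]
ft_force: [-0.6, 0.9, -0.1]
grip_width: 0.345
grip_force: 24.9
```

>>> step_arm(
  commands=[
    {"travel": [0,0,-0.01],"turn": [0,0,0]},
    {"travel": [0,0,-0.03],"turn": [0,0,0]},
    {"travel": [0,0,-0.06],"turn": [0,0,0]},
    {"travel": [0,0,-0.095],"turn": [0,0,0]},
    {"travel": [0,0,-0.1285],"turn": [0,0,0]},
  ],
)

```text
time: 5.75
position: [0.5661, -0.2996, 0.2229]
tool_rot: [3.081, 0.612, 0.0]
ft_force: [1.1, 0.2, -1.8]
grip_width: 0.345
grip_force: 24.9
```

>>> step_arm(
  commands=[
    {"travel": [0.006,-0.025,0],"turn": [0,0,0]},
    {"travel": [0.016,-0.065,0],"turn": [0,0,0]},
    {"travel": [0.028,-0.11,0],"turn": [0,0,0]},
    {"travel": [0.04,-0.155,0],"turn": [0,0,0]},
    {"travel": [0.05,-0.1945,0],"turn": [0,0,0]},
  ],
)

```text
time: 6.25
position: [0.5377, -0.0982, 0.2218]
tool_rot: [3.081, 0.613, 0.001]
ft_force: [0.0, -0.4, -1.1]
grip_width: 0.344
grip_force: 24.9
```

>>> step_arm(
  commands=[
    {"travel": [0,0,0],"turn": [0,0,0]},
    {"travel": [0,0,0],"turn": [0,0,0]},
    {"travel": [0,0,0],"turn": [0,0,0]},
    {"travel": [0,0,0],"turn": [0,0,0]},
    {"travel": [0,0,0],"turn": [0,0,0]},
  ],
)

```text
time: 6.75
position: [0.5381, -0.1024, 0.2208]
tool_rot: [-3.082, -0.608, 0.001]
ft_force: [-0.6, 0.5, -1.0]
grip_width: 0.345
grip_force: 24.9
```

Run:
```python
from h import *
go([.5386,-.1009,.221],22.3)
s,_,_=snap("side");t,_,_=snap("top")
a=s[100:260,250:420];b=t[160:300,320:490]
w,_,_=snap("wrist")
cv2.imwrite("pics/scan.png",np.hstack([cv2.resize(a,(390,367)),cv2.resize(w[100:460,130:510],(390,367))]))
```

```text
at [ 0.5381 -0.1024  0.2208] yaw 22.31 travel [ 0.001  -0.0012 -0.0002] turn [-0.01  0.02  0.01]
```

View pics/scan.png

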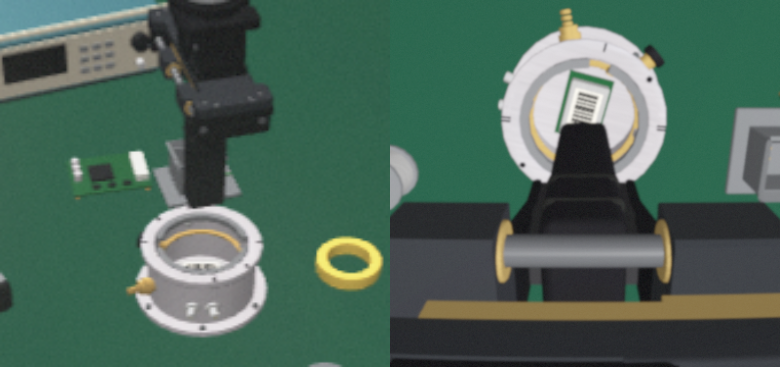

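>>> step_arm(
  commands=[
    {"travel": [0,0,0],"turn": [0,0,0]},
    {"travel": [0,0,0],"turn": [0,0,0]},
    {"travel": [0,0,0],"turn": [0,0,0]},
    {"travel": [0,0,0],"turn": [0,0,0]},
    {"travel": [0,0,0],"turn": [0,0,0]},
  ],
)

```text
time: 7.4
position: [0.5382, -0.1009, 0.221]
tool_rot: [3.081, 0.612, -0.0]
ft_force: [-0.2, 0.1, -1.1]
grip_width: 0.342
grip_force: 24.9
```

>>> step_arm(
  commands=[
    {"travel": [0,0,0],"turn": [0,0,0]},
    {"travel": [0,0,0],"turn": [0,0,0]},
    {"travel": [0,0,0],"turn": [0,0,0]},
    {"travel": [0,0,0],"turn": [0,0,0]},
    {"travel": [0,0,0],"turn": [0,0,0]},
  ],
)

```text
time: 7.9
position: [0.5382, -0.101, 0.221]
tool_rot: [3.081, 0.611, -0.0]
ft_force: [-0.2, 0.5, -0.9]
grip_width: 0.345
grip_force: 24.9
```

>>> step_arm(
  commands=[
    {"travel": [0,0,0],"turn": [0,0,0]},
    {"travel": [0,0,0],"turn": [0,0,0]},
    {"travel": [0,0,0],"turn": [0,0,0]},
    {"travel": [0,0,0],"turn": [0,0,0]},
    {"travel": [0,0,0],"turn": [0,0,0]},
  ],
)

```text
time: 8.4
position: [0.5382, -0.101, 0.221]
tool_rot: [3.081, 0.611, -0.0]
ft_force: [-0.5, 0.7, -1.0]
grip_width: 0.345
grip_force: 24.9
```

>>> step_arm(
  commands=[
    {"travel": [-0.006,0.025,0],"turn": [0,0,0]},
    {"travel": [-0.016,0.065,0],"turn": [0,0,0]},
    {"travel": [-0.028,0.11,0],"turn": [0,0,0]},
    {"travel": [-0.04,0.155,0],"turn": [0,0,0]},
    {"travel": [-0.05,0.1945,0],"turn": [0,0,0]},
  ],
)

```text
time: 8.9
position: [0.5659, -0.3028, 0.2209]
tool_rot: [3.081, 0.609, -0.001]
ft_force: [0.6, 0.2, -1.0]
grip_width: 0.343
grip_force: 24.9
```

>>> step_arm(
  commands=[
    {"travel": [0,0,0.02],"turn": [0,0,0]},
    {"travel": [0,0,0.04],"turn": [0,0,0]},
    {"travel": [0,0,0.06],"turn": [0,0,0]},
    {"travel": [0,0,0.06],"turn": [0,0,0]},
    {"travel": [0,0,0.06],"turn": [0,0,0]},
  ],
)

```text
time: 9.4
position: [0.5662, -0.2998, 0.1611]
tool_rot: [-3.081, -0.611, 0.001]
ft_force: [1.2, 0.6, -1.1]
grip_width: 0.338
grip_force: 24.9
```

Run:
```python
from h import *
go([.5662,-.2999,.0925],22.4)
```

```text
at [ 0.5662 -0.2998  0.1611] yaw 22.45 travel [0.     0.0001 0.0686] turn [-0.03  0.02  0.05]
```

Exactly back over the pocket: lower gently to 1 mm above the original height, and release.

>>> step_arm(
  commands=[
    {"travel": [0,0,0.015],"turn": [0,0,0]},
    {"travel": [0,0,0.03],"turn": [0,0,0]},
    {"travel": [0,0,0.045],"turn": [0,0,0]},
    {"travel": [0,0,0.06],"turn": [0,0,0]},
    {"travel": [0,0,0.068],"turn": [0,0,0]},
  ],
)

```text
time: 9.9
position: [0.5653, -0.2994, 0.0917]
tool_rot: [-3.08, -0.611, 0.004]
ft_force: [-9.3, 6.1, 32.5]
grip_width: 0.346
grip_force: 25.0
```

>>> step_arm(
  commands=[
    {"travel": [0,0,0],"turn": [0,0,0]},
    {"travel": [0,0,0],"turn": [0,0,0]},
    {"travel": [0,0,0],"turn": [0,0,0]},
  ],
)

```text
time: 10.2
position: [0.5662, -0.2999, 0.0928]
tool_rot: [3.081, 0.611, -0.0]
ft_force: [-1.1, 0.4, -1.9]
grip_width: 0.35
grip_force: 25.0
```

>>> step_arm(
  commands=[
    {"travel": [0,0,0],"turn": [0,0,0]},
    {"travel": [0,0,0],"turn": [0,0,0]},
    {"travel": [0,0,0],"turn": [0,0,0]},
    {"travel": [0,0,0],"turn": [0,0,0]},
    {"travel": [0,0,0],"turn": [0,0,0]},
  ],
  gripper=0.7,
)

```text
time: 10.7
position: [0.5663, -0.2999, 0.0932]
tool_rot: [3.081, 0.611, 0.0]
ft_force: [0.0, 1.3, 0.8]
grip_width: 0.67
grip_force: 0.0
```

>>> step_arm(
  commands=[
    {"travel": [0,0,-0.02],"turn": [0,0,0]},
    {"travel": [0,0,-0.05],"turn": [0,0,0]},
    {"travel": [0,0,-0.09],"turn": [0,0,0]},
    {"travel": [0,0,-0.13],"turn": [0,0,0]},
    {"travel": [0,0,-0.15],"turn": [0,0,0]},
  ],
)

```text
time: 11.2
position: [0.5677, -0.3003, 0.2476]
tool_rot: [3.078, 0.611, 0.007]
ft_force: [1.1, -0.1, -0.2]
grip_width: 0.705
grip_force: 0.0
```

Run:
```python
from h import *
s,c,st=snap("side");s0=cv2.imread("pics/side0.png")
for i in(s0,s):
    b=blob(dark(i,60),(325,130,350,178))[0];print(cv2.boundingRect(b),cv2.contourArea(b))
go([.447,.238,.25],0)
```

```text
(328, 139, 16, 32) 399.5
(329, 139, 15, 32) 402.5
at [ 0.5686 -0.3008  0.2501] yaw 22.44 travel [ 0.0932 -0.5444 -0.0034] turn [ 0.36 -0.42 22.44]
```

>>> step_arm(
  commands=[
    {"travel": [0.004,-0.02,0],"turn": [0,0,0]},
    {"travel": [0.01,-0.055,0],"turn": [0,0,0]},
    {"travel": [0.017,-0.095,0],"turn": [0,0,0]},
    {"travel": [0.024,-0.14,0],"turn": [0,0,0]},
    {"travel": [0.031,-0.18,0],"turn": [0,0,0]},
  ],
  gripper=1,
)

```text
time: 11.75
position: [0.5254, -0.1194, 0.2427]
tool_rot: [-3.081, -0.612, 0.0]
ft_force: [1.1, -0.3, -0.1]
grip_width: 0.98
grip_force: 0.0
```

>>> step_arm(
  commands=[
    {"travel": [0.007,-0.04,0],"turn": [0,0,0]},
    {"travel": [0.014,-0.08,0],"turn": [0,0,0]},
    {"travel": [0.021,-0.12,0],"turn": [0,0,0]},
    {"travel": [0.028,-0.16,0],"turn": [0,0,0]},
    {"travel": [0.034,-0.2,0],"turn": [0,0,0]},
  ],
)

```text
time: 12.25
position: [0.4805, 0.0777, 0.2428]
tool_rot: [3.081, 0.611, 0.0]
ft_force: [0.3, 0.7, -0.0]
grip_width: 1.0
grip_force: 0.0
```

>>> step_arm(
  commands=[
    {"travel": [0.007,-0.04,0],"turn": [0,0,0]},
    {"travel": [0.014,-0.08,0],"turn": [0,0,0]},
    {"travel": [0.021,-0.12,0],"turn": [0,0,0]},
    {"travel": [0.026,-0.15,0],"turn": [0,0,0]},
    {"travel": [0.029,-0.164,0],"turn": [0,0,0]},
  ],
)

```text
time: 12.75
position: [0.4437, 0.2424, 0.243]
tool_rot: [-3.079, -0.619, -0.0]
ft_force: [-0.3, 0.7, 0.5]
grip_width: 0.999
grip_force: 0.0
```

>>> step_arm(
  commands=[
    {"travel": [0,0,0],"turn": [0,0,6]},
    {"travel": [0,0,0],"turn": [0,0,14]},
    {"travel": [0,0,0],"turn": [0,0,22.4]},
    {"travel": [0,0,0],"turn": [0,0,22.4]},
    {"travel": [0,0,0],"turn": [0,0,22.4]},
  ],
)

```text
time: 13.25
position: [0.4453, 0.2388, 0.2428]
tool_rot: [3.141, 0.007, -0.0]
ft_force: [-0.4, 0.3, 0.2]
grip_width: 1.004
grip_force: 0.0
```

Run:
```python
from h import *
im,c,st=snap("wrist","w4.png");print(st["time"],np.round(st["position"],4),yaw(st),np.round(st["qd"],3),np.round(st["joint_positions"],2))
np.save("w4.npy",np.r_[st["position"],st["tool_rot"]])
print(proj(c,[.447,.238,.026]))
```

```text
13.25 [0.4453 0.2388 0.2428] 0.24594676313119945 [ 0.001  0.001 -0.003 -0.003 -0.002 -0.    -0.003] [ 0.25  0.05 -0.81  1.77  0.04  1.34 -2.14]
[[319.53177801 201.44674283]]
```

View pics/w4.png

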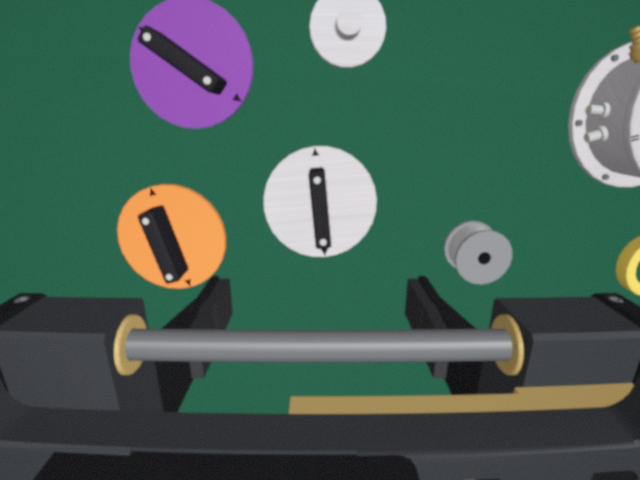

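Run:
```python
from h import *
im=cv2.imread("pics/w4.png");a=np.load("w4.npy");c=cam("wrist",dict(position=a[:3],tool_rot=a[3:]))
def an(d): return np.degrees(np.arctan2(d[1],d[0]))
k=blob(light(im,140),(255,140,385,262))[0];e=cv2.fitEllipse(cv2.convexHull(k));print(e,plane(c,[e[0]],.026))
p=[]
for b in blob(dark(im,60),(262,145,380,258))[:4]: 
    r=cv2.minAreaRect(b);print(cv2.contourArea(b),r)
b=max(blob(dark(im,60),(300,160,340,256)),key=cv2.contourArea)
bp=plane(c,cv2.boxPoints(cv2.minAreaRect(b)),.06);print(bp.round(4).tolist(),bp.mean(0))
m=plane(c,[[315,152],[324.5,251]],.026);print("ptr",m.round(4).tolist(),m.mean(0),an(m[0]-m[1]))
m=plane(c,[[317,180],[323,242]],.06);print("screws",m.round(4).tolist(),m.mean(0),an(m[0]-m[1]))
go([.447,.238,.17],3)
```

```text
((319.639892578125, 201.0924530029297), (111.90457916259766, 114.07945251464844), 87.51071166992188) [[0.44737205 0.23789088 0.026     ]]
811.5 ((319.6484680175781, 209.48516845703125), (81.49354553222656, 12.935483932495117), 84.2894058227539)
0.0 ((315.0, 153.0), (0.0, 0.0), 0.0)
[[0.484, 0.2478, 0.06], [0.4852, 0.2361, 0.06], [0.407, 0.2276, 0.06], [0.4056, 0.2401, 0.06]] [0.44543715 0.23789084 0.06      ]
ptr [[0.4969, 0.2428, 0.026], [0.3928, 0.2324, 0.026]] [0.44485935 0.23756233 0.026     ] 5.691697141076982
screws [[0.4745, 0.2406, 0.06], [0.4145, 0.2346, 0.06]] [0.44451615 0.23760813 0.06      ] 5.708065540322932
at [0.4453 0.2388 0.2429] yaw 0.22 travel [0.0017 0.0008 0.0729] turn [ 0.01  0.01 -2.78]
```

>>> step_arm(
  commands=[
    {"travel": [0,0,0.02],"turn": [0,0,-2]},
    {"travel": [0,0.001,0.045],"turn": [0,0,-4]},
    {"travel": [0,0.001,0.073],"turn": [0,0,-5.5]},
    {"travel": [0,0.001,0.073],"turn": [0,0,-5.5]},
    {"travel": [0,0.001,0.073],"turn": [0,0,-5.5]},
  ],
)

```text
time: 13.8
position: [0.4454, 0.2379, 0.1703]
tool_rot: [-3.138, -0.153, 0.001]
ft_force: [0.5, -0.0, 0.6]
grip_width: 1.001
grip_force: 0.0
```

Run:
```python
from h import *
im,c,st=snap("wrist","w5.png")
a=np.load("w4.npy");c4=cam("wrist",dict(position=a[:3],tool_rot=a[3:]))
go([.4455,.2378,.044],5.7,st)
pr=proj(c,[[.4745,.2406,.06],[.4145,.2346,.06],[.4969,.2428,.026],[.446,.238,.026]]);print(pr)
u,v=np.int32(pr[3]);k=blob(light(im,140),(u-100,max(0,v-100),u+100,v+90))[0];e=cv2.fitEllipse(cv2.convexHull(k));print(e,plane(c,[e[0]],.026))
x0,y0=200,90
cv2.imwrite("pics/w5c.png",cv2.resize(im[y0:y0+240,x0:x0+240],None,fx=2.5,fy=2.5,interpolation=cv2.INTER_CUBIC))
```

```text
at [0.4454 0.2379 0.1703] yaw 5.58 travel [0.0002 0.0002 0.1263] turn [-0.01  0.04 -0.12]
[[319.58699034 195.71022011]
 [319.66620947 272.35453678]
 [319.45309687 159.40681036]
 [319.18040395 221.22482535]]
((319.0809020996094, 218.7984161376953), (135.04598999023438, 139.7232208251953), 88.47056579589844) [[0.44808617 0.23828934 0.026     ]]
```

View pics/w5c.png

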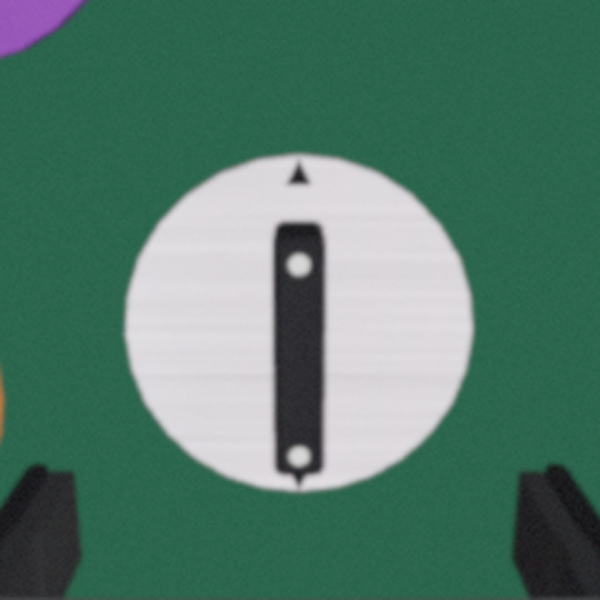

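>>> step_arm(
  commands=[
    {"travel": [-0.001,0,0.03],"turn": [0,0,0]},
    {"travel": [-0.001,0,0.065],"turn": [0,0,0]},
    {"travel": [-0.001,0,0.095],"turn": [0,0,0]},
    {"travel": [-0.001,0,0.114],"turn": [0,0,0]},
    {"travel": [-0.001,0,0.124],"turn": [0,0,0]},
  ],
)

```text
time: 14.35
position: [0.4448, 0.2377, 0.0458]
tool_rot: [-3.138, -0.152, -0.0]
ft_force: [-0.2, -0.5, -0.6]
grip_width: 1.0
grip_force: 0.0
```

>>> step_arm(
  commands=[
    {"travel": [0,0,0],"turn": [0,0,0]},
    {"travel": [0,0,0],"turn": [0,0,0]},
    {"travel": [0,0,0],"turn": [0,0,0]},
    {"travel": [0,0,0],"turn": [0,0,0]},
    {"travel": [0,0,0],"turn": [0,0,0]},
  ],
  gripper=0,
  force=55,
)

```text
time: 14.85
position: [0.4449, 0.2379, 0.0467]
tool_rot: [-3.138, -0.152, -0.002]
ft_force: [-0.1, 1.3, 0.1]
grip_width: 0.635
grip_force: 0.0
```

>>> step_arm(
  commands=[
    {"travel": [0,0,0],"turn": [0,0,0]},
    {"travel": [0,0,0],"turn": [0,0,0]},
    {"travel": [0,0,0],"turn": [0,0,0]},
    {"travel": [0,0,0],"turn": [0,0,0]},
    {"travel": [0,0,0],"turn": [0,0,0]},
  ],
)

```text
time: 15.35
position: [0.4444, 0.2376, 0.0459]
tool_rot: [3.138, 0.152, -0.0]
ft_force: [-0.3, 0.1, -0.5]
grip_width: 0.18
grip_force: 55.0
```

>>> step_arm(
  commands=[
    {"travel": [0,0,0],"turn": [0,0,0]},
    {"travel": [0,0,0],"turn": [0,0,0]},
    {"travel": [0,0,0],"turn": [0,0,0]},
  ],
)

```text
time: 15.65
position: [0.4444, 0.2376, 0.046]
tool_rot: [3.138, 0.152, -0.0]
ft_force: [-0.1, -1.2, 0.9]
grip_width: 0.178
grip_force: 55.0
```

Run:
```python
from h import *
s=ctrl.get_state();print(s["position"],yaw(s),s["grip_width"]*87,s["grip_force"])
go([.5386,-.1009,.15],7.4,s)
```

```text
[0.44438719 0.23757711 0.04596974] 5.539180978725525 15.456261581312745 55.00041305087507
at [0.4444 0.2376 0.046 ] yaw 5.54 travel [ 0.0611  0.346  -0.1039] turn [ 0.02  0.01 -1.86]
```

>>> step_arm(
  commands=[
    {"travel": [0,0,-0.01],"turn": [0,0,0]},
    {"travel": [0,0,-0.03],"turn": [0,0,0]},
    {"travel": [0,0,-0.06],"turn": [0,0,0]},
    {"travel": [0,0,-0.09],"turn": [0,0,0]},
    {"travel": [0,0,-0.11],"turn": [0,0,0]},
  ],
)

```text
time: 16.15
position: [0.4446, 0.2384, 0.1582]
tool_rot: [-3.137, -0.153, -0.003]
ft_force: [1.0, -0.4, -3.0]
grip_width: 0.182
grip_force: 55.0
```

>>> step_arm(
  commands=[
    {"travel": [0.004,0.02,0],"turn": [0,0,0]},
    {"travel": [0.01,0.055,0],"turn": [0,0,0]},
    {"travel": [0.016,0.09,0],"turn": [0,0,0]},
    {"travel": [0.023,0.13,0],"turn": [0,0,0]},
    {"travel": [0.03,0.17,0],"turn": [0,0,0]},
  ],
)

```text
time: 16.65
position: [0.4905, 0.0703, 0.1563]
tool_rot: [3.138, 0.154, -0.0]
ft_force: [0.9, -0.8, -2.8]
grip_width: 0.184
grip_force: 55.0
```

>>> step_arm(
  commands=[
    {"travel": [0.007,0.04,0],"turn": [0,0,-0.5]},
    {"travel": [0.014,0.08,0],"turn": [0,0,-1]},
    {"travel": [0.022,0.125,0],"turn": [0,0,-1.86]},
    {"travel": [0.028,0.16,0],"turn": [0,0,-1.86]},
    {"travel": [0.031,0.176,0],"turn": [0,0,-1.86]},
  ],
)

```text
time: 17.15
position: [0.5385, -0.1053, 0.1559]
tool_rot: [3.134, 0.195, -0.001]
ft_force: [0.1, 0.1, -3.6]
grip_width: 0.176
grip_force: 55.0
```

>>> step_arm(
  commands=[
    {"travel": [0,0,0],"turn": [0,0,0]},
    {"travel": [0,0,0],"turn": [0,0,0]},
    {"travel": [0,0,0],"turn": [0,0,0]},
    {"travel": [0,0,0],"turn": [0,0,0]},
  ],
)

```text
time: 17.55
position: [0.5384, -0.0987, 0.1562]
tool_rot: [-3.134, -0.208, 0.0]
ft_force: [-0.4, -0.2, -3.5]
grip_width: 0.18
grip_force: 55.0
```

Run:
```python
from h import *
im,c,st=snap("wrist","w6.png");go([.5386,-.1009,.12],7.4,st);print(st["time"],np.round(st["joint_positions"],2),st["ft_force"])
m=plane(c,[[334,31]],.075)
s,cs,_=snap("side","s6.png")
R=Ro.from_rotvec(st["tool_rot"])
print("expected screws",proj(c,st["position"]+R.apply([[.03,0,-.014],[-.03,0,-.014]])),"marks",proj(c,[[.602,-.0928,.075],[.5386,-.1009,.075]]))
a=im[0:480,130:510];b=s[110:270,250:420]
cv2.imwrite("pics/s6c.png",np.hstack([cv2.resize(a,(400,505)),cv2.resize(b,(400,505*0+376)) if 0 else cv2.copyMakeBorder(cv2.resize(b,(400,376)),0,129,0,0,0)]))
```

```text
at [ 0.5384 -0.0987  0.1562] yaw 7.58 travel [-0.0001  0.0022  0.0362] turn [-0.01  0.    0.18]
17.55 [ 0.63  0.2  -0.55  1.79  0.11  1.18 -1.39] [-0.36762334 -0.24314222 -3.51781575]
expected screws [[320.43407562 256.56474978]
 [320.16161257 380.63876587]] marks [[323.79945042 150.56968173]
 [322.86421347 247.57126938]]
```

View pics/s6c.png

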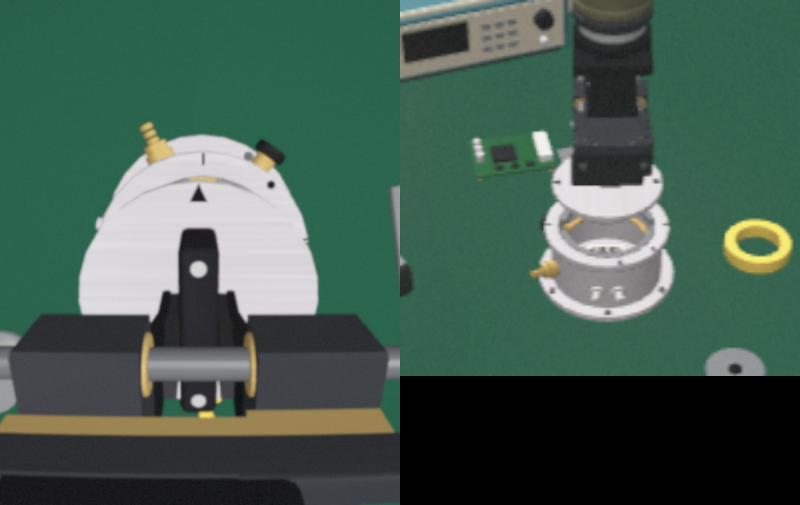

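>>> step_arm(
  commands=[
    {"travel": [0,0.002,0.005],"turn": [0,0,0.2]},
    {"travel": [0,0.002,0.012],"turn": [0,0,0.2]},
    {"travel": [0,0.002,0.02],"turn": [0,0,0.2]},
    {"travel": [0,0.002,0.026],"turn": [0,0,0.2]},
    {"travel": [0,0.002,0.03],"turn": [0,0,0.2]},
  ],
)

```text
time: 18.15
position: [0.5383, -0.1027, 0.1249]
tool_rot: [-3.135, -0.197, 0.002]
ft_force: [-0.7, 0.9, -3.8]
grip_width: 0.181
grip_force: 55.0
```

>>> step_arm(
  commands=[
    {"travel": [0,0,0],"turn": [0,0,0]},
    {"travel": [0,0,0],"turn": [0,0,0]},
    {"travel": [0,0,0],"turn": [0,0,0]},
  ],
)

```text
time: 18.45
position: [0.5392, -0.1027, 0.1264]
tool_rot: [3.135, 0.197, 0.001]
ft_force: [0.0, 0.0, -1.8]
grip_width: 0.177
grip_force: 55.0
```

Run:
```python
from h import *
s=ctrl.get_state();go([.5386,-.1009,.101],7.4,s);print(s["ft_force"],s["torque"])
```

```text
at [ 0.5392 -0.1027  0.1264] yaw 7.20 travel [-0.0004 -0.0019  0.0254] turn [ 0.02 -0.04 -0.2 ]
[ 0.01178876  0.01262144 -1.803963  ] [-0.01889447  0.03038679  0.03356223]
```

>>> step_arm(
  commands=[
    {"travel": [0,0,0],"turn": [0,0,0]},
    {"travel": [0,0,0],"turn": [0,0,0]},
    {"travel": [0,0,0],"turn": [0,0,0]},
    {"travel": [0,0,0],"turn": [0,0,0]},
  ],
)

```text
time: 18.85
position: [0.5389, -0.1028, 0.1261]
tool_rot: [3.135, 0.197, 0.0]
ft_force: [0.5, 0.2, -2.6]
grip_width: 0.181
grip_force: 55.0
```

Run:
```python
from h import *
im,c,s=snap("wrist","w7.png");go([.5386,-.1009,.101],7.4,s);print(s["ft_force"],s["qd"].round(3) if hasattr(s["qd"],"round") else s["qd"])
R=Ro.from_rotvec(s["tool_rot"])
e=proj(c,s["position"]+R.apply([[.03,0,-.014]]));print(e,proj(c,[[.602,-.0928,.075]]))
u,v=np.int32(e[0]);k=[(cv2.contourArea(b),cv2.minEnclosingCircle(b)) for b in blob(im.min(2)>120,(u-13,v-15,u+13,v+15))];print(k[:2])
u,v=np.int32(proj(c,[[.602,-.0928,.075]])[0]);k=[(cv2.contourArea(b),cv2.boundingRect(b)) for b in blob(im.max(2)<150,(u-12,v-8,u+12,v+8))];print(u,v,k[:4])
k=[(cv2.contourArea(b),cv2.boundingRect(b)) for b in blob(dark(im,70),(290,150,350,260))];print(k[:4])
print(im[v-12:v+12:2,u-12:u+12,1])
```

```text
at [ 0.5389 -0.1028  0.1261] yaw 7.20 travel [-0.     -0.0019  0.0251] turn [ 0.01 -0.01 -0.2 ]
[ 0.46003893  0.17823424 -2.63519083] [ 0.     0.    -0.001  0.002  0.    -0.002 -0.002]
[[320.41060974 256.5520815 ]] [[316.13262684 154.81625239]]
[(189.0, ((318.125, 255.5), 8.262401580810547))]
316 154 [(9.5, (314, 150, 2, 11))]
[(1157.5, (300, 218, 37, 42)), (63.5, (313, 179, 11, 12))]
[[214 213 214 214 214 214 213 214 214 213 214 213 214 214 214 214 214 214
  215 214 215 215 214 215]
 [215 216 216 215 215 216 215 215 214 214 214 214 214 214 215 216 215 215
  216 215 216 216 216 215]
 [208 206 204 202 201 200 200 199 197 199 198 197 197 199 200 200 200 201
  202 205 205 206 208 210]
 [192 196 196 199 197 201 203 203 201 193 179 174 184 199 205 204 203 202
  203 202 199 198 197 198]
 [215 216 217 216 218 218 219 218 211 192 144 123 171 206 217 219 218 218
  218 219 217 218 217 218]
 [219 219 220 219 220 219 220 219 212 192 139 109 166 205 217 219 219 218
  219 219 220 219 220 220]
 [220 220 220 219 217 218 218 218 213 191 139 111 164 204 216 216 217 217
  217 218 217 217 218 218]
 [218 218 218 217 217 217 219 217 213 190 138 111 165 204 218 218 217 218
  218 218 219 218 219 219]
 [219 219 218 220 220 220 219 219 213 192 139 112 168 207 218 221 220 220
  221 221 220 221 221 221]
 [217 217 217 217 218 219 219 218 212 191 143 119 167 205 216 218 218 219
  218 218 218 219 219 218]
 [215 215 214 214 215 215 214 215 211 204 193 189 199 211 215 214 215 215
  215 214 215 216 215 215]
 [213 213 212 213 213 214 213 214 213 212 212 213 213 213 212 213 213 213
  213 214 213 214 214 213]]
```

>>> step_arm(
  commands=[
    {"travel": [0,-0.0017,0],"turn": [0,0,-0.2]},
    {"travel": [0,-0.0017,0],"turn": [0,0,-0.2]},
    {"travel": [0,-0.0017,0.004],"turn": [0,0,-0.2]},
    {"travel": [0,-0.0017,0.008],"turn": [0,0,-0.2]},
    {"travel": [0,-0.0017,0.01],"turn": [0,0,-0.2]},
  ],
)

```text
time: 19.4
position: [0.5382, -0.1011, 0.1153]
tool_rot: [-3.135, -0.203, 0.002]
ft_force: [-0.4, -0.5, -4.0]
grip_width: 0.179
grip_force: 55.0
```

>>> step_arm(
  commands=[
    {"travel": [0,0,0.003],"turn": [0,0,0]},
    {"travel": [0,0,0.006],"turn": [0,0,0]},
    {"travel": [0,0,0.006],"turn": [0,0,0]},
    {"travel": [0,0,0.006],"turn": [0,0,0]},
  ],
)

```text
time: 19.8
position: [0.5386, -0.101, 0.1099]
tool_rot: [-3.135, -0.203, 0.0]
ft_force: [-0.1, -0.3, -3.5]
grip_width: 0.183
grip_force: 55.0
```

Run:
```python
from h import *
s=ctrl.get_state();go([.5386,-.1009,.101],7.4,s);print(s["ft_force"],s["torque"])
```

```text
at [ 0.5386 -0.101   0.1099] yaw 7.41 travel [ 0.     -0.0001  0.0089] turn [-0.    0.01  0.01]
[-0.06187976 -0.2587988  -3.53152034] [0.06840798 0.03990047 0.0064072 ]
```

>>> step_arm(
  commands=[
    {"travel": [0,0,0.002],"turn": [0,0,0]},
    {"travel": [0,0,0.004],"turn": [0,0,0]},
    {"travel": [0,0,0.006],"turn": [0,0,0]},
    {"travel": [0,0,0.008],"turn": [0,0,0]},
    {"travel": [0,0,0.008],"turn": [0,0,0]},
  ],
)

```text
time: 20.3
position: [0.5383, -0.101, 0.1016]
tool_rot: [-3.135, -0.203, 0.001]
ft_force: [-0.4, -0.0, -2.7]
grip_width: 0.175
grip_force: 55.0
```

>>> step_arm(
  commands=[
    {"travel": [0,0,0.0005],"turn": [0,0,0]},
    {"travel": [0,0,0.001],"turn": [0,0,0]},
    {"travel": [0,0,0.001],"turn": [0,0,0]},
    {"travel": [0,0,0.001],"turn": [0,0,0]},
  ],
)

```text
time: 20.7
position: [0.5386, -0.1011, 0.1011]
tool_rot: [3.135, 0.203, -0.0]
ft_force: [-0.5, 0.6, -3.7]
grip_width: 0.179
grip_force: 55.0
```

Run:
```python
from h import *
s=ctrl.get_state();go([.5386,-.1009,.101],7.4,s);print(s["ft_force"],s["torque"])
```

```text
at [ 0.5386 -0.1011  0.1011] yaw 7.40 travel [-0.     -0.0002  0.0001] turn [0. 0. 0.]
[-0.53808457  0.57141775 -3.6504642 ] [ 0.01382031  0.06243209 -0.01031389]
```

>>> step_arm(
  commands=[
    {"travel": [0,0,0.0005],"turn": [0,0,0]},
    {"travel": [0,0,0.0005],"turn": [0,0,0]},
    {"travel": [0,0,0.0005],"turn": [0,0,0]},
  ],
)

```text
time: 21.0
position: [0.5387, -0.1011, 0.101]
tool_rot: [3.135, 0.203, 0.0]
ft_force: [-1.5, 0.5, 1.4]
grip_width: 0.179
grip_force: 55.0
```

>>> step_arm(
  commands=[
    {"travel": [0,0,0.0005],"turn": [0,0,0]},
    {"travel": [0,0,0.0005],"turn": [0,0,0]},
    {"travel": [0,0,0.0005],"turn": [0,0,0]},
  ],
)

```text
time: 21.3
position: [0.5387, -0.1011, 0.101]
tool_rot: [3.134, 0.203, 0.0]
ft_force: [-3.3, -0.1, 5.6]
grip_width: 0.179
grip_force: 55.0
```

>>> step_arm(
  commands=[
    {"travel": [0,0,0.0005],"turn": [0,0,0]},
    {"travel": [0,0,0.0005],"turn": [0,0,0]},
    {"travel": [0,0,0.0005],"turn": [0,0,0]},
  ],
)

```text
time: 21.6
position: [0.5387, -0.1011, 0.1009]
tool_rot: [3.134, 0.203, 0.0]
ft_force: [-4.1, 1.1, 8.1]
grip_width: 0.181
grip_force: 55.0
```

>>> step_arm(
  commands=[
    {"travel": [0,0,0],"turn": [0,0,4]},
    {"travel": [0,0,0],"turn": [0,0,8]},
    {"travel": [0,0,0],"turn": [0,0,12]},
    {"travel": [0,0,0],"turn": [0,0,16]},
    {"travel": [0,0,0],"turn": [0,0,20]},
  ],
)

```text
time: 22.1
position: [0.5395, -0.1008, 0.101]
tool_rot: [3.122, -0.346, 0.003]
ft_force: [-2.3, 1.5, 6.7]
grip_width: 0.179
grip_force: 55.1
```

>>> step_arm(
  commands=[
    {"travel": [0,0,0],"turn": [0,0,0]},
    {"travel": [0,0,0],"turn": [0,0,0]},
  ],
)

```text
time: 22.3
position: [0.5395, -0.1007, 0.1009]
tool_rot: [3.122, -0.343, 0.003]
ft_force: [-1.9, 1.4, 6.2]
grip_width: 0.179
grip_force: 55.0
```

Run:
```python
from h import *
im,c,s=snap("wrist","w8.png");go([.5386,-.1009,.101],-32.6,s);print(s["ft_force"],s["torque"],s["joint_positions"][6])
R=Ro.from_rotvec(s["tool_rot"])
e=proj(c,s["position"]+R.apply([[.03,0,-.014]]));print(e)
u,v=np.int32(e[0]);print([(cv2.contourArea(b),cv2.minEnclosingCircle(b)) for b in blob(im.min(2)>120,(u-13,v-15,u+13,v+15))][:2])
```

```text
at [ 0.5395 -0.1007  0.1009] yaw -12.55 travel [-0.0008  0.0003 -0.0001] turn [-1.000e-02 -1.000e-01  2.005e+01]
[-1.8870076   1.42280685  6.1746399 ] [0.21092487 0.61849227 0.12566418] -1.760847472248957
[[319.00269482 256.07713439]]
[(190.0, ((317.8888854980469, 255.44444274902344), 8.259031295776367))]
```

>>> step_arm(
  commands=[
    {"travel": [0,0,0],"turn": [0,0,4]},
    {"travel": [0,0,0],"turn": [0,0,8]},
    {"travel": [0,0,0],"turn": [0,0,12]},
    {"travel": [0,0,0],"turn": [0,0,16]},
    {"travel": [0,0,0],"turn": [0,0,20]},
  ],
)

```text
time: 22.85
position: [0.5396, -0.1004, 0.1009]
tool_rot: [-3.015, 0.882, -0.003]
ft_force: [-2.9, 1.7, 5.7]
grip_width: 0.183
grip_force: 55.2
```

>>> step_arm(
  commands=[
    {"travel": [0,0,0],"turn": [0,0,0]},
    {"travel": [0,0,0],"turn": [0,0,0]},
    {"travel": [0,0,0],"turn": [0,0,0]},
  ],
)

```text
time: 23.15
position: [0.5396, -0.1004, 0.1009]
tool_rot: [-3.016, 0.88, -0.003]
ft_force: [-1.6, 1.1, 5.9]
grip_width: 0.18
grip_force: 55.0
```

Run:
```python
from h import *
im,c,s=snap("wrist","w9.png");go([.5386,-.1009,.101],-32.6,s);print(s["ft_force"],s["torque"],s["joint_positions"][6])
R=Ro.from_rotvec(s["tool_rot"])
e=proj(c,s["position"]+R.apply([[.03,0,-.014]]));print(e)
u,v=np.int32(e[0]);print([(cv2.contourArea(b),cv2.minEnclosingCircle(b)) for b in blob(im.min(2)>120,(u-13,v-15,u+13,v+15))][:2])
def cen(b): m=cv2.moments(b);return m["m10"]/m["m00"],m["m01"]/m["m00"]
P=[cen(b) for b in blob(im.max(2)<110,(280,130,355,222)) if 8<cv2.contourArea(b)<300];print(P)
print("dot pred",proj(c,[[.5922,-.135,.075]]))
# angles about the chamber axis of lid pointer (z=.081) and rim dot (z=.075)
for p in P:
  for z in(.081,.075):
    q=plane(c,[p],z)[0]-[.5386,-.1009,0];print(np.round(p,1),z,round(np.hypot(q[0],q[1]),4),round(np.degrees(np.arctan2(q[1],q[0])),2))
```

```text
at [ 0.5396 -0.1004  0.1009] yaw -32.52 travel [-0.0006  0.001  -0.0001] turn [-0.05 -0.1   0.08]
[-1.58291407  1.0676487   5.90854987] [0.3764559  0.58638673 0.24714302] -2.098871416023472
[[317.4878173  256.08493774]]
[(192.0, ((317.8740539550781, 255.48472595214844), 8.266114234924316))]
[(309.8244994110718, 131.59952885747938), (318.0, 219.1359223300971), (317.66883116883116, 185.64935064935065), (318.23859649122807, 161.7614035087719)]
dot pred [[319.48403379 161.26407673]]
[309.8 131.6] 0.081 0.0775 -29.24
[309.8 131.6] 0.075 0.0774 -29.13
[318.  219.1] 0.081 0.0366 -31.32
[318.  219.1] 0.075 0.035 -31.26
[317.7 185.6] 0.081 0.0529 -31.52
[317.7 185.6] 0.075 0.0518 -31.49
[318.2 161.8] 0.081 0.0639 -31.93
[318.2 161.8] 0.075 0.0633 -31.93
```

>>> step_arm(
  commands=[
    {"travel": [0,0,0],"turn": [0,0,0]},
    {"travel": [0,0,0],"turn": [0,0,0]},
    {"travel": [0,0,0],"turn": [0,0,0]},
    {"travel": [0,0,0],"turn": [0,0,0]},
    {"travel": [0,0,0],"turn": [0,0,0]},
  ],
)

```text
time: 23.7
position: [0.5396, -0.1004, 0.101]
tool_rot: [-3.015, 0.88, -0.003]
ft_force: [-2.1, 0.9, 5.6]
grip_width: 0.184
grip_force: 55.0
```

Run:
```python
from h import *
im,c,s=snap("wrist");print(yaw(s),s["grip_force"],s["torque"])
def cen(b): m=cv2.moments(b);return m["m10"]/m["m00"],m["m01"]/m["m00"]
print([cen(b) for b in blob(im.max(2)<110,(280,140,355,200)) if 8<cv2.contourArea(b)<300])
t,_,_=snap("side");t0=cv2.imread("pics/side0.png")
for i in(t0,t):
    b=blob(dark(i,60),(325,130,350,178))[0];print(cv2.boundingRect(b),cv2.contourArea(b))
print(ctrl.close_job())
```

```text
-32.52593820736145 55.025408528745174 [0.40985654 0.55955229 0.19773318]
[(317.6688453159041, 185.70152505446623), (318.30402930402926, 161.6959706959707)]
(328, 139, 16, 32) 399.5
(325, 143, 25, 35) 649.0
the job is handed in; nothing more can be done
None
```

I held the scanner over the label for about 2 s and stood it back in the cradle. The lid is fully home, turned about 40° to the half-way dot and still gripped at 55 N, and I handed the job in at about 24 s. There was no read-out to confirm the scan itself. In the last side-camera check the dark area at the scanner was larger than at the start, probably because the arm was in view. The same check right after placing had matched.

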